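# Shut the fruit box's door and hold its lid at the balance point

## Task

The fruit box's lid stay is to be refitted. First push the open door on the left side of the box fully shut until it snaps home on its catch; then lift the lid by its bar handle until it stands straight up, balanced over its hinge where it would fall neither way, without letting it tip over backwards. Finish there with the lid still and the handle still gripped between the fingers - do not let go - with the door still shut and the other things on the worktop left where they are.

Things in the scene. Friction and masses are not known exactly. Their poses are not given: they have to be found in the camera images.
- fruit_box: White lidded fruit box, fixed to the worktop: 170 mm (its x, pointing away from the robot) by 130 mm (its y, to the robot's left) by 110 mm high, 8 mm walls, turned by at most 0.25 rad either way. Origin: centre of its underside, on the worktop. Its left (+y) side is open and carries the door; the lid on top is hinged along the same left edge and its handle is at the right.
- lid (a joint): Hinge of the wooden lid (186 x 142 x 12 mm, 0.25 to 0.5 kg, top face at z = 122 mm when shut) along the box's left top edge, axis along the box's x: 0 shut (flat), grows as its right edge rises and swings over to the left, 2.1 back stop. Hardly any friction: below 1.57 the free lid falls shut, above it falls open; at 1.57, straight up with its weight over the hinge pin, it balances.
- lid_bar (a point): Centre of the lid's bow handle: round steel bar, 10 mm thick, along the box's x, 110 mm between its posts, 45 mm off the lid's outer face, 132 mm from the hinge line along the lid, 14 mm short of its free edge. Lid shut: 62 mm right of the box's centre, z = 167 mm; lid straight up: z = 249 mm, 50 mm left of the hinge pin. The bar may turn between the fingers.
- lid_hinge (a point): Middle of the lid's hinge pin, 70 mm to the left (+y) of the box's centre, 116 mm above the worktop.
- door (a joint): Hinge of the door on the left side of the box (170 mm wide, 92 mm high from z = 12 to 104 mm, 10 mm thick), upright axis at the box's far left corner: 0 is fully shut against the box, 1.4 fully open; as it opens its near edge swings out to the left. It swings lightly and stays where left; in the last 0.1 rad a sprung roller catch resists with about 6 N at door_pad; below about 0.045 it draws the door shut and holds it.
- door_hinge (a point): On the door's hinge axis, half-way up the door (58 mm above the worktop), in the middle of its thickness, 83 mm beyond and 71 mm to the left of the box's centre.
- door_pad (a point): A good place to push: on the door's outer face, 110 mm from the hinge axis, 75 mm above the worktop. Its y axis points out of the door's outer face, its x axis along the door from the near edge to the hinge, its z up. Overhead, a wall cabinet hangs from z = 0.45 m up, beyond x = 0.59 m: keep the wrist clear of it.
- jam_jar: Bystander: glass jar of red jam, 65x69x86 mm. Origin: centre of its underside.
- kitchen_timer: Bystander: white round kitchen timer, 68x68x60 mm. Origin: centre of its underside.
- coffee_mug: Bystander: dark blue mug, 82x120x94 mm. Origin: centre of its underside.
- garlic: Bystander: garlic bulb, 48x50x51 mm. Origin: centre of its underside.
- tuna_tin: Bystander: flat food tin, 86x86x40 mm. Origin: centre of its underside.
- latte_cup: Bystander: white low cup, 93x120x59 mm. Origin: centre of its underside.
- lemon: Bystander: lemon, 78x55x56 mm, lying on the chopping board. Origin: centre of its underside.

How it is judged:
By the outcome, as a careful person would: the job done as asked, in the order asked, and still so for the second after the job is handed in, while the arm keeps its last pose, push and grip.
It also fails if it takes over 61 s, if anything falls off the work surface, if the arm or the gripper's body presses on something with over 40 N, if the wrist force passes 120 N, or if a joint passes its speed limit or range.

## Robot

A 6-joint arm with a two-finger parallel gripper is mounted at the origin on a cart in front of the work surface, level with it; the furniture and walls round the work are solid. World frame = base frame: x ahead of the robot, y to its left, z up, the work surface at z = 0. Lengths are in m, angles in rad, forces in N, time in s.
With the tool pointing down it reaches from about 0.25 to 0.775 m from the base axis. Payload 4 kg.
Tool frame: the origin (TCP) lies on the centre line of the jaws, within the pads' length; the fingertips stand 17 mm ahead of it and the grasp point (between the pads) lies 2 mm behind it; z points along the fingers, y is the line along which they close (so a half turn about z gives the same grasp; the last joint's range is limited). The gripper opens to 94 mm and grips with 3 to 60 N. Pads are 16 mm wide; open, the fingers measure 119 mm over their backs; the gripper's body (75 mm by 177 mm) begins 78 mm behind the grasp point.
Start: joints at [1.15, 0.087, 1.371, -0, 1.684, -0.103], TCP at [0.172, 0.522, 0.223] pointing down, gripper open.
Joint ranges: [-3.1, 3.1], [-0.76, 2.03], [0.27, 2.55], [-1.08, 4.22], [0.17, 2.65], [-2.57, 2.57]. Speed limits (rad/s): [2.79, 2.79, 3.14, 3.14, 3.14, 3.14].

## Interface

Orientations are given as [roll, pitch, yaw] about the fixed x, y, z axes, in that order (R = Rz(yaw) Ry(pitch) Rx(roll)).
In Python, from bench import robot gives the robot as it stands.
- The arm moves only by the tool servo_tool, never from a script. Its argument "plan" is a list of rows, each a list of 7 numbers: the shift along the tool's x, y, z normalised to -1 to 1, where 1 is 0.1 m, then the turn, a rotation vector about the tool's x, y, z normalised to -1 to 1, where 1 is pi/2 rad, then the finger opening in mm, from 0 to 94. In form: [[x, y, z, ax, ay, az, gripper], ...]. A call has 1 to 12 rows; each row is the pose to reach, as a shift and turn from the pose commanded when the call began, along the tool's axes at that moment; what a row does not reach only later rows make up. A row lasts 1/12 s, in which the tool goes at most 41.7 mm and 7.16 degrees, less where a joint would pass 70% of its speed; a pose out of reach is approached as far as the arm can. A call with a number of a shift or a turn outside -1 to 1 is refused whole. A call with a gripper value outside its range is refused whole. The fingers move at their own pace and stop on an object; the grip force is fixed at half the most. Time passes only in rows, so rows that repeat a pose let the fingers close. It gives the time, the measured TCP pose, the force, the opening and the grip force at its end, in the units of the state.
- robot.get_obs(): the state, without advancing time (a new reading comes with each control period).
- robot.snapshot(name): name is "side" or "top"; returns the picture (480x640x3 uint8, red, green, blue); there is no depth.
- robot.camera_params(name): a dict with "camera_matrix" (3x3 intrinsics, pixels), "rvec" (rotation vector, rad) and "tvec" (3), from world to camera coordinates, as OpenCV has them. Camera axes: x right, y down, z forward; pixel columns grow to the right and rows downward; lengths in m; the calibration is good to about 2 mm. A picture is of the moment at which its call begins. camera_params takes no time and is no camera call.
- robot.close_job(): hands the job in; it is judged then, once.
Trained networks look in the newest picture that a camera, given by its name, has taken for a name from the list of things; names that differ only in an ending like _2 or _b are one class to them, and where a whole thing is asked for, a point or a joint stands for the part that bears it (a point fixed in the world has none). Each returns a list of dicts, best first, with "conf" (0 to 1); they miss things now and then, are a little off and sometimes report something else, mostly with a low value. They report only what shows in the picture. A call takes as long as a camera call.
- robot.find_in(thing, camera): "extent" ([centre column, centre row, width, height] in pixels, round what is visible of it).
The state is a dict: "time": time; "joint_positions": joint angles; "qvel": joint speeds; "joint_torque": joint torques, N m; "tool_pos": TCP position; "ee_rot": TCP orientation; "wrist_force": force on the tool from outside, world axes, zero at the start; "wrist_torque": the same for the moment, N m; "width": finger opening in m; "finger_force": force on a finger pad.
Only numpy, scipy, OpenCV 4.12 (cv2) and the standard library are available. Lean on these libraries where they do the work, as an engineer would, in place of code of your own. Each camera call takes 0.05 s, during which the arm holds its last target. There are 200 camera calls.

## Working session

There is one attempt and no reset: what is moved stays moved. The work goes in short steps, Python scripts to look and compute and a tool call to move; the robot and the scene stay as the last step left them, time stands still between calls to the robot, and variables do not carry over. Pictures are saved under pics/ and viewed, at most 10 in all, crops included, and the job is handed in when it is done.

Besides the shell and the picture viewer there is one more tool, called after "Emit:" as a command line: name --pt "numbers of a row" for each row, then --argument value for the rest. servo_tool: Moves the arm, as the interface text tells. Scaled input: -1 to 1 covers 0.1 m each way for a shift and pi/2 rad each way for a turn. Its arguments: {"type":"object","properties":{"plan":{"type":"array","items":{"type":"array","items":{"type":"number"}}}},"required":["plan"]}

```bash
ls; mkdir -p pics; python3 - <<'E'
from bench import robot
import cv2
for n in("side","top"):
    im=robot.snapshot(n); cv2.imwrite(f"pics/{n}0.png",im[:,:,::-1])
    p=robot.camera_params(n); print(n,p)
    for t in("fruit_box","lid","lid_bar","door"):
        r=robot.find_in(t,n); print(t,r[:2])
print(robot.get_obs())
E
```

```text
pics
side {'camera_matrix': array([[509.36295242,   0.        , 313.72450593],
       [  0.        , 509.36295242, 232.55569283],
       [  0.        ,   0.        ,   1.        ]]), 'rvec': array([ 0.31256972, -2.54696122,  1.58493717]), 'tvec': array([0.52063198, 0.17645649, 1.65515844])}
fruit_box [{'extent': [329.4, 260.7, 44.6, 38.4], 'conf': 0.2}]
lid [{'extent': [334.6, 224.3, 60.1, 32.3], 'conf': 0.57}]
lid_bar [{'extent': [335.4, 224.6, 53.4, 32.2], 'conf': 0.84}]
door [{'extent': [330.4, 261.2, 48.1, 35.8], 'conf': 0.62}]
top {'camera_matrix': array([[460.92485875,   0.        , 320.21515467],
       [  0.        , 460.92485875, 239.08903307],
       [  0.        ,   0.        ,   1.        ]]), 'rvec': array([ 2.14492959, -2.118515  ,  0.18201317]), 'tvec': array([-0.05784249,  0.52462527,  1.27683599])}
fruit_box [{'extent': [317.6, 252.1, 88.8, 79.5], 'conf': 0.92}]
lid [{'extent': [329.9, 253.0, 64.0, 74.4], 'conf': 0.61}]
lid_bar [{'extent': [331.8, 254.4, 59.4, 71.9], 'conf': 0.79}, {'extent': [316.9, 253.4, 89.8, 77.8], 'conf': 0.71}]
door [{'extent': [288.8, 252.8, 26.4, 56.2], 'conf': 0.63}]
{'time': 0.5, 'joint_positions': array([ 1.14991344e+00,  8.72756791e-02,  1.37070506e+00, -2.17692604e-05,
        1.68361735e+00, -1.03072513e-01]), 'qvel': array([ 6.72189310e-04, -4.22995877e-04,  6.84930375e-05, -3.34125335e-04,
       -1.11551203e-03, -4.41652741e-04]), 'joint_torque': array([-6.45208893e-04, -3.39624345e+01, -3.02265751e+01,  7.17599527e-02,
        2.43972510e-02, -1.72137572e-05]), 'tool_pos': array([0.1718706 , 0.52247069, 0.2224619 ]), 'ee_rot': array([-3.14158502e+00,  2.09567905e-05,  2.82377983e+00]), 'wrist_force': array([ 0.61443345,  0.44952546, -0.33519537]), 'wrist_torque': array([-0.00166255, -0.05895522,  0.01486557]), 'finger_force': 0.0, 'width': 0.09403992718114226}
```

```bash
python3 - <<'E'
import cv2
t=cv2.imread("pics/top0.png"); s=cv2.imread("pics/side0.png")
cv2.imwrite("pics/t1.png",cv2.resize(t[170:330,210:420],(788,600),interpolation=cv2.INTER_CUBIC))
E
```

```text
(no output)
```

View pics/t1.png

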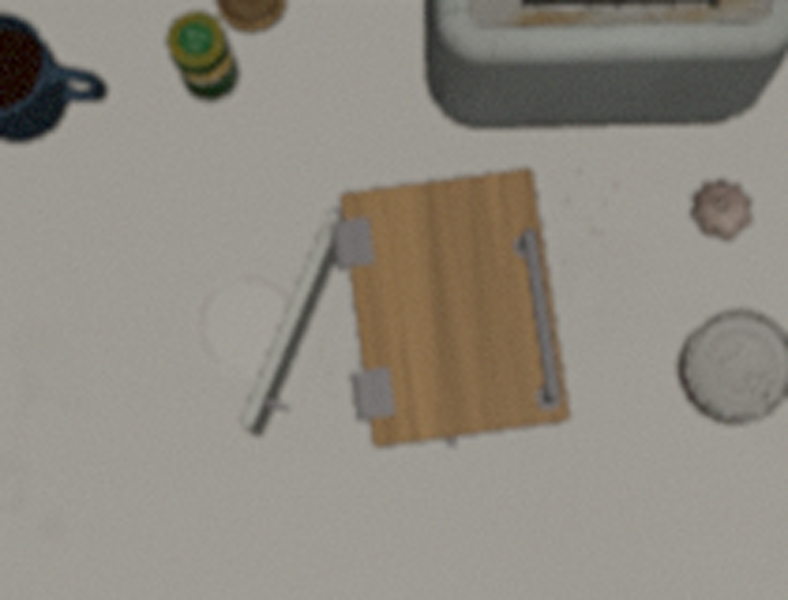

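View pics/side0.png

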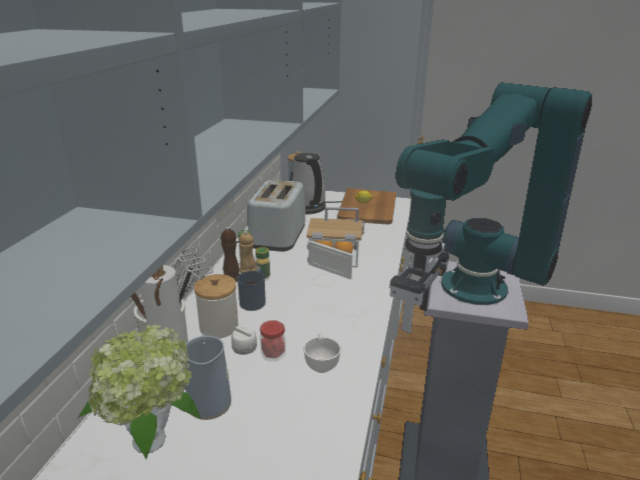

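View pics/top0.png

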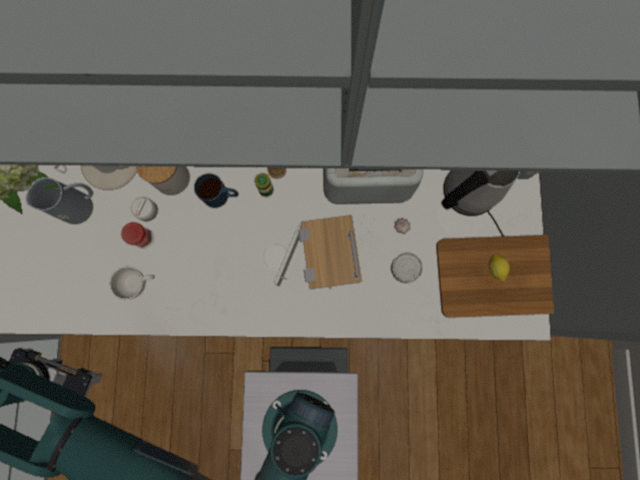

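```bash
cat > h.py <<'E'
import numpy as np, cv2
from bench import robot
def ray(n,uv,z):
    p=robot.camera_params(n);R=cv2.Rodrigues(p["rvec"])[0];C=-R.T@p["tvec"]
    q=cv2.undistortPoints(np.array([[uv]],float),p["camera_matrix"],None)[0,0]
    d=R.T@np.r_[q,1]; return C+d*(z-C[2])/d[2]
E
python3 - <<'E'
from h import *
def c(u,v,z): return ray("top",(210+u/3.752,170+v/3.75),z)
L=np.array([c(*p,.122) for p in((342,193),(530,170),(567,417),(376,445))]);print(L)
print("sides",[np.linalg.norm(L[i]-L[(i+1)%4]) for i in range(4)])
e=(L[0]+L[1]-L[2]-L[3])[:2];yaw=np.arctan2(e[1],e[0])
f=(L[0]+L[3]-L[1]-L[2])[:2];yaw2=np.arctan2(f[1],f[0])-np.pi/2
m=L.mean(0);print("yaw",yaw,yaw2)
yaw=(yaw+yaw2)/2
R=lambda a:np.array([[np.cos(a),-np.sin(a)],[np.sin(a),np.cos(a)]])
box=m[:2]-R(yaw)@[0,-.005];print("box",box)
print("bar meas",(c(525,238,.167)+c(548,402,.167))/2, c(525,238,.167)-c(548,402,.167),"pred",box+R(yaw)@[0,-.062])
H=box+R(yaw)@[.083,.071];print("hinge",H, "pin",box+R(yaw)@[0,.07])
n=(c(243,422,.104)+c(262,432,.104))/2;print("door near",n,np.linalg.norm(n[:2]-H))
d=n[:2]-H;th=np.arctan2(d[1],d[0]);print("door angle",(yaw+np.pi-th+np.pi)%(2*np.pi)-np.pi)
E
```

```text
[[ 0.5599259   0.00090239  0.122     ]
 [ 0.57867774 -0.13516871  0.122     ]
 [ 0.39984122 -0.16152342  0.122     ]
 [ 0.37840852 -0.02662687  0.122     ]]
sides [np.float64(0.13735711536325076), np.float64(0.1807680053221008), np.float64(0.1365885733100382), np.float64(0.1835930812171677)]
yaw 0.14843094830561954 0.14722704624102723
box [ 0.47847689 -0.07565869]
bar meas [ 0.46315973 -0.13667992  0.167     ] [0.11378156 0.01586627 0.        ] pred [ 0.48760894 -0.13698246]
hinge [0.55011395 0.0067921 ] pin [ 0.46816651 -0.00642216]
door near [0.39133406 0.0625992  0.104     ] 0.1683017760650826
door angle 0.4858169422205205
```

```bash
python3 - <<'E'
from h import *
for n in("top","side"):
    p=robot.camera_params(n);R=cv2.Rodrigues(p["rvec"])[0];print(n,-R.T@p["tvec"])
s=cv2.imread("pics/side0.png")
cv2.imwrite("pics/s1.png",cv2.resize(s[190:290,290:390],(600,600),interpolation=cv2.INTER_CUBIC))
def proj(n,P):
    p=robot.camera_params(n);return cv2.projectPoints(np.array(P,float),p["rvec"],p["tvec"],p["camera_matrix"],None)[0][:,0]
yaw=.148;Rz=np.array([[np.cos(yaw),-np.sin(yaw),0],[np.sin(yaw),np.cos(yaw),0],[0,0,1]])
def W(P):return (Rz@np.array(P).T).T+[.4785,-.0757,0]
P=W([[.093,.066,.122],[.093,-.076,.122],[-.093,-.076,.122],[-.093,.066,.122],[.055,-.062,.167],[-.055,-.062,.167],[-.085,-.065,0],[-.085,.065,0]])
print((proj("side",P)-[290,190])*6);print((proj("top",P)-[210,170])*3.75)
E
```

```text
top [ 0.30035202 -0.05361959  1.34751667]
side [0.17001286 1.4911455  0.8884395 ]
[[ 99.37708989 268.77620238]
 [124.52069215 164.41837855]
 [433.64630668 177.37487337]
 [431.29483777 283.64836784]
 [186.0362659  107.69918704]
 [372.13322472 115.19695675]
 [411.4601994  364.96401466]
 [407.91048537 471.57268171]]
[[338.54099876 191.84496264]
 [532.45664038 165.98258065]
 [571.02678251 420.04647729]
 [372.23509979 447.26437536]
 [525.00095323 206.96897254]
 [548.43076062 362.71154236]
 [541.35205392 424.05539662]
 [375.77836545 446.72507464]]
```

View pics/s1.png

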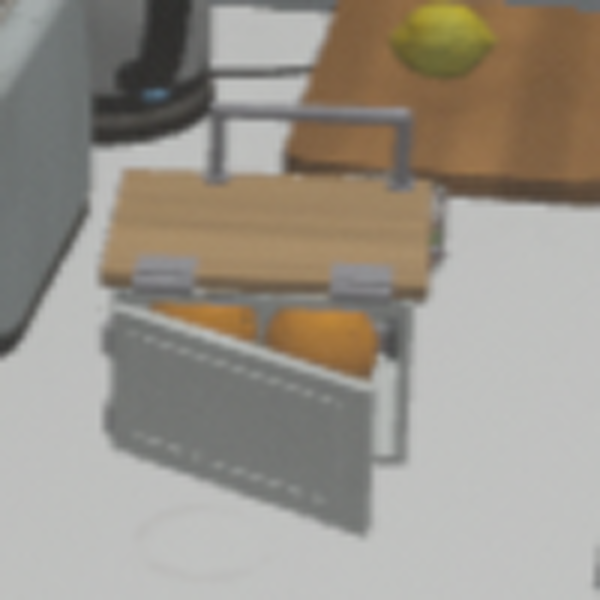

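Emit:
servo_tool --pt "-1 -0.84 0 0 0 0 0" --pt "-1 -0.84 0 0 0 0 0" --pt "-1 -0.84 0 0 0 0 0" --pt "-1 -0.84 0 0 0 0 0"

```text
time: 0.83
tool_pos: [0.2431, 0.4074, 0.2228]
ee_rot: [-3.14, 0.003, 2.819]
wrist_force: [-0.4, 0.8, -0.7]
width: 0.0702
finger_force: 0.0
```

Emit:
servo_tool --pt "-1 -0.84 0 0 0 0 0" --pt "-1 -0.84 0 0 0 0 0" --pt "-1 -0.84 0 0 0 0 0" --pt "-1 -0.84 0 0 0 0 0"

```text
time: 1.17
tool_pos: [0.3119, 0.2964, 0.2228]
ee_rot: [-3.141, 0.003, 2.817]
wrist_force: [0.5, 0.8, -0.1]
width: 0.0442
finger_force: 0.0
```

Emit:
servo_tool --pt "-1 -0.84 0 0 0 0 0" --pt "-1 -0.84 0 0 0 0 0" --pt "-1 -0.84 0 0 0 0 0" --pt "-1 -0.84 0 0 0 0 0"

```text
time: 1.5
tool_pos: [0.3807, 0.1854, 0.2226]
ee_rot: [-3.14, 0.002, 2.817]
wrist_force: [-0.2, 0.1, -0.7]
width: 0.0175
finger_force: 0.0
```

Emit:
servo_tool --pt "-0.65 -0.53 0 0 0 -0.297 0" --pt "-0.65 -0.53 0 0 0 -0.297 0" --pt "-0.65 -0.53 0 0 0 -0.297 0" --pt "-0.65 -0.53 0 0 0 -0.297 0" --pt "-0.65 -0.53 0 0 0 -0.297 0" --pt "-0.65 -0.53 0 0 0 -0.297 0"

```text
time: 2.0
tool_pos: [0.4233, 0.1195, 0.2225]
ee_rot: [3.141, -0.0, -2.995]
wrist_force: [-0.3, -0.2, -0.2]
width: 0.0002
finger_force: 0.0
```

Emit:
servo_tool --pt "0 0 0.7 0 0 0 0" --pt "0 0 0.7 0 0 0 0" --pt "0 0 0.7 0 0 0 0"

```text
time: 2.25
tool_pos: [0.4188, 0.1193, 0.1463]
ee_rot: [3.141, -0.012, -2.994]
wrist_force: [-1.6, 0.1, -1.4]
width: 0.0002
finger_force: 0.0
```

Emit:
servo_tool --pt "0 0 0.72 0 0 0 0" --pt "0 0 0.72 0 0 0 0" --pt "0 0 0.72 0 0 0 0"

```text
time: 2.5
tool_pos: [0.4191, 0.119, 0.0759]
ee_rot: [3.141, -0.011, -2.993]
wrist_force: [-2.1, -0.7, -0.0]
width: 0.0004
finger_force: 0.0
```

Emit:
servo_tool --pt "0 -0.2 0 0 0 0 0" --pt "0 -0.35 0 0 0 0 0" --pt "0 -0.5 0 0 0 0 0" --pt "0 -0.6 0 0 0 0 0" --pt "0 -0.7 0 0 0 0 0" --pt "0 -0.8 0 0 0 0 0" --pt "0 -0.85 0 0 0 0 0" --pt "0 -0.9 0 0 0 0 0" --pt "0 -0.9 0 0 0 0 0"

```text
time: 3.25
tool_pos: [0.4368, 0.029, 0.0807]
ee_rot: [-3.141, 0.0, -2.994]
wrist_force: [0.3, -0.5, 0.7]
width: 0.0004
finger_force: 0.0
```

Emit:
servo_tool --pt "0 -0.05 0 0 0 0 0" --pt "0 -0.1 0 0 0 0 0" --pt "0 -0.14 0 0 0 0 0" --pt "0 -0.17 0 0 0 0 0" --pt "0 -0.2 0 0 0 0 0" --pt "0 -0.2 0 0 0 0 0"

```text
time: 3.75
tool_pos: [0.4394, 0.01, 0.0804]
ee_rot: [3.141, -0.0, -2.992]
wrist_force: [0.1, -0.0, 1.4]
width: 0.0005
finger_force: 0.0
```

Emit:
servo_tool --pt "0 -0.02 0 0 0 0 0" --pt "0 -0.04 0 0 0 0 0" --pt "0 -0.04 0 0 0 0 0"

```text
time: 4.0
tool_pos: [0.4395, 0.0097, 0.0804]
ee_rot: [3.132, -0.0, -2.992]
wrist_force: [-2.2, 12.1, 3.0]
width: 0.0008
finger_force: 6.2
```

Emit:
servo_tool --pt "0 -0.03 0 0 0 0 0" --pt "0 -0.03 0 0 0 0 0" --pt "0 -0.03 0 0 0 0 0"

```text
time: 4.25
tool_pos: [0.4395, 0.0097, 0.0805]
ee_rot: [3.126, -0.0, -2.991]
wrist_force: [-4.1, 20.1, 5.4]
width: 0.0004
finger_force: 10.1
```

Emit:
servo_tool --pt "0 0.4 0 0 0 0 0" --pt "0 0.6 0 0 0 0 0" --pt "0 0.6 0 0 0 0 0" --pt "0 0.6 0 0 0 0 0"

```text
time: 4.58
tool_pos: [0.4318, 0.0624, 0.0805]
ee_rot: [-3.14, 0.0, -2.991]
wrist_force: [0.5, -0.6, -0.4]
width: 0.0002
finger_force: 0.0
```

```bash
python3 - <<'E'
from h import *
a=cv2.resize(robot.snapshot("side")[190:290,290:390,::-1],(400,400),interpolation=cv2.INTER_CUBIC)
b=cv2.resize(robot.snapshot("top")[200:300,260:360,::-1],(400,400),interpolation=cv2.INTER_CUBIC)
cv2.imwrite("pics/d1.png",np.hstack([a,b]))
E
```

```text
(no output)
```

View pics/d1.png

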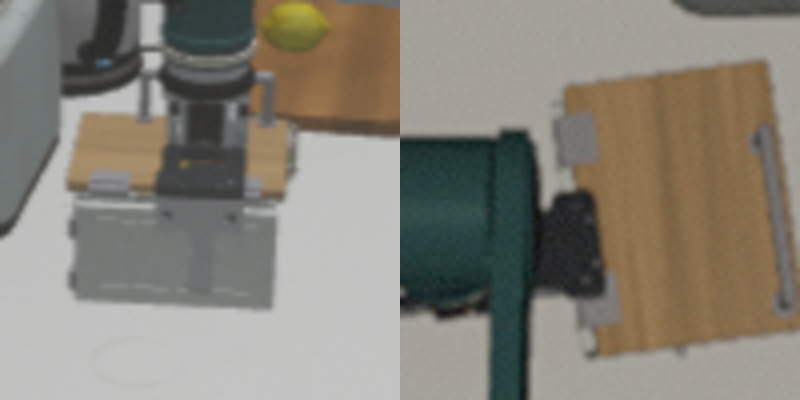

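Emit:
servo_tool --pt "0 0 -0.7 0 0 0 60" --pt "0 0 -0.7 0 0 0 60" --pt "0 0 -0.7 0 0 0 60"

```text
time: 4.93
tool_pos: [0.4356, 0.0611, 0.1568]
ee_rot: [-3.139, 0.012, -2.995]
wrist_force: [1.5, -0.6, -0.1]
width: 0.017
finger_force: 0.0
```

Emit:
servo_tool --pt "0 0 -0.7 0 0 0 60" --pt "0 0 -0.7 0 0 0 60" --pt "0 0 -0.7 0 0 0 60"

```text
time: 5.18
tool_pos: [0.4347, 0.0612, 0.2265]
ee_rot: [-3.14, 0.011, -2.995]
wrist_force: [-0.1, 0.5, 0.5]
width: 0.0371
finger_force: 0.0
```

Emit:
servo_tool --pt "0 -1 0 0 0 0 60" --pt "0 -1 0 0 0 0 60" --pt "0 -1 0 0 0 0 60" --pt "0 -1 0 0 0 0 60"

```text
time: 5.52
tool_pos: [0.4467, -0.0405, 0.2193]
ee_rot: [-3.14, -0.002, -2.999]
wrist_force: [-0.8, 0.1, -0.3]
width: 0.0599
finger_force: 0.0
```

Emit:
servo_tool --pt "0 -1 0 0 0 0 60" --pt "0 -1 0 0 0 0 60" --pt "0 -1 0 0 0 0 60" --pt "0 -1 0 0 0 0 60" --pt "0 -1 0 0 0 0 60"

```text
time: 5.93
tool_pos: [0.461, -0.1356, 0.2195]
ee_rot: [3.14, -0.001, -2.995]
wrist_force: [0.6, 0.2, 0.1]
width: 0.0601
finger_force: 0.0
```

```bash
python3 - <<'E'
from h import *
o=robot.get_obs();print(o["tool_pos"],o["ee_rot"],o["width"],o["wrist_force"])
a=cv2.resize(robot.snapshot("side")[170:270,290:390,::-1],(400,400),interpolation=cv2.INTER_CUBIC)
b=cv2.resize(robot.snapshot("top")[200:300,290:390,::-1],(400,400),interpolation=cv2.INTER_CUBIC)
cv2.imwrite("pics/d2.png",np.hstack([a,b]))
E
```

```text
[ 0.46104672 -0.1356348   0.21950827] [ 3.13974906e+00 -1.18021274e-03 -2.99500388e+00] 0.06009853731751325 [0.60879604 0.18280827 0.10186418]
```

View pics/d2.png

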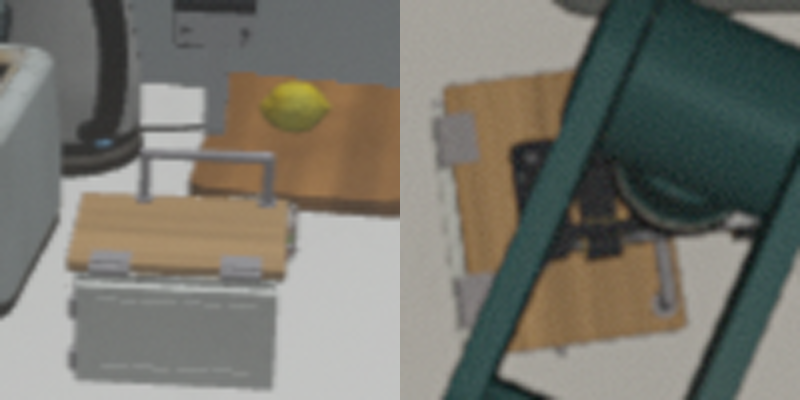

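Emit:
servo_tool --pt "0 0 0.2 0 0 0 60" --pt "0 0 0.4 0 0 0 60" --pt "0 0 0.54 0 0 0 60" --pt "0 0 0.54 0 0 0 60" --pt "0 0 0.54 0 0 0 60"

```text
time: 6.45
tool_pos: [0.4609, -0.134, 0.166]
ee_rot: [3.14, -0.001, -2.991]
wrist_force: [0.9, -0.3, -0.1]
width: 0.06
finger_force: 0.0
```

Emit:
servo_tool --pt "0 0 0 0 0 0 20" --pt "0 0 0 0 0 0 20" --pt "0 0 0 0 0 0 20" --pt "0 0 0 0 0 0 20" --pt "0 0 0 0 0 0 20" --pt "0 0 0 0 0 0 20" --pt "0 0 0 0 0 0 20"

```text
time: 7.03
tool_pos: [0.4614, -0.1355, 0.1666]
ee_rot: [-3.142, 0.0, -2.993]
wrist_force: [-1.1, 0.2, 0.4]
width: 0.0205
finger_force: 0.0
```

Emit:
servo_tool --pt "0 0 0 0 0 0 12" --pt "0 0 0 0 0 0 12" --pt "0 0 0 0 0 0 12"

```text
time: 7.28
tool_pos: [0.4617, -0.1376, 0.1669]
ee_rot: [-3.137, 0.0, -2.994]
wrist_force: [0.6, -6.7, 0.6]
width: 0.0121
finger_force: 2.8
```

Emit:
servo_tool --pt "0 -0.03 0 0 0 0 12" --pt "0 -0.03 0 0 0 0 12"

```text
time: 7.45
tool_pos: [0.4618, -0.1385, 0.1664]
ee_rot: [3.141, 0.0, -2.993]
wrist_force: [-0.2, 0.1, -0.5]
width: 0.0121
finger_force: 0.0
```

Emit:
servo_tool --pt "0 0 0 0 0 0 0" --pt "0 0 0 0 0 0 0" --pt "0 0 0 0 0 0 0" --pt "0 0 0 0 0 0 0"

```text
time: 7.78
tool_pos: [0.4619, -0.1389, 0.1664]
ee_rot: [-3.141, -0.0, -2.993]
wrist_force: [0.1, -3.3, -1.3]
width: 0.0088
finger_force: 30.0
```

```bash
python3 - <<'E'
import numpy as np
P=lambda d:np.array([-1.32*np.cos(d)+.51*np.sin(d),-(.51*np.cos(d)+1.32*np.sin(d))])
for a in(0,30,60):
    print([[0,*[float(x) for x in (P(np.radians(a+s))-P(np.radians(a))).round(3)],0,0,0,0] for s in(2,5,8,11,14,17,20,23,26,28,30,30)])
E
```

```text
[[0, 0.019, -0.046, 0, 0, 0, 0], [0, 0.049, -0.113, 0, 0, 0, 0], [0, 0.084, -0.179, 0, 0, 0, 0], [0, 0.122, -0.242, 0, 0, 0, 0], [0, 0.163, -0.304, 0, 0, 0, 0], [0, 0.207, -0.364, 0, 0, 0, 0], [0, 0.254, -0.421, 0, 0, 0, 0], [0, 0.304, -0.475, 0, 0, 0, 0], [0, 0.357, -0.527, 0, 0, 0, 0], [0, 0.394, -0.56, 0, 0, 0, 0], [0, 0.432, -0.592, 0, 0, 0, 0], [0, 0.432, -0.592, 0, 0, 0, 0]]
[[0, 0.039, -0.03, 0, 0, 0, 0], [0, 0.099, -0.073, 0, 0, 0, 0], [0, 0.162, -0.113, 0, 0, 0, 0], [0, 0.227, -0.149, 0, 0, 0, 0], [0, 0.293, -0.182, 0, 0, 0, 0], [0, 0.361, -0.212, 0, 0, 0, 0], [0, 0.43, -0.237, 0, 0, 0, 0], [0, 0.501, -0.259, 0, 0, 0, 0], [0, 0.573, -0.278, 0, 0, 0, 0], [0, 0.621, -0.288, 0, 0, 0, 0], [0, 0.67, -0.296, 0, 0, 0, 0], [0, 0.67, -0.296, 0, 0, 0, 0]]
[[0, 0.049, -0.007, 0, 0, 0, 0], [0, 0.123, -0.014, 0, 0, 0, 0], [0, 0.197, -0.017, 0, 0, 0, 0], [0, 0.271, -0.016, 0, 0, 0, 0], [0, 0.345, -0.011, 0, 0, 0, 0], [0, 0.418, -0.003, 0, 0, 0, 0], [0, 0.491, 0.01, 0, 0, 0, 0], [0, 0.564, 0.026, 0, 0, 0, 0], [0, 0.635, 0.046, 0, 0, 0, 0], [0, 0.682, 0.061, 0, 0, 0, 0], [0, 0.728, 0.078, 0, 0, 0, 0], [0, 0.728, 0.078, 0, 0, 0, 0]]
```

Emit:
servo_tool --pt "0 0.019 -0.046 0 0 0 0" --pt "0 0.049 -0.113 0 0 0 0" --pt "0 0.084 -0.179 0 0 0 0" --pt "0 0.122 -0.242 0 0 0 0" --pt "0 0.163 -0.304 0 0 0 0" --pt "0 0.207 -0.364 0 0 0 0" --pt "0 0.254 -0.421 0 0 0 0" --pt "0 0.304 -0.475 0 0 0 0" --pt "0 0.357 -0.527 0 0 0 0" --pt "0 0.394 -0.56 0 0 0 0" --pt "0 0.432 -0.592 0 0 0 0" --pt "0 0.432 -0.592 0 0 0 0"

```text
time: 8.78
tool_pos: [0.4555, -0.0961, 0.228]
ee_rot: [-3.138, 0.002, -2.993]
wrist_force: [-1.0, -6.0, 3.2]
width: 0.0094
finger_force: 30.0
```

Emit:
servo_tool --pt "0 0.039 -0.03 0 0 0 0" --pt "0 0.099 -0.073 0 0 0 0" --pt "0 0.162 -0.113 0 0 0 0" --pt "0 0.227 -0.149 0 0 0 0" --pt "0 0.293 -0.182 0 0 0 0" --pt "0 0.361 -0.212 0 0 0 0" --pt "0 0.43 -0.237 0 0 0 0" --pt "0 0.501 -0.259 0 0 0 0" --pt "0 0.573 -0.278 0 0 0 0" --pt "0 0.621 -0.288 0 0 0 0" --pt "0 0.67 -0.296 0 0 0 0" --pt "0 0.67 -0.296 0 0 0 0"

```text
time: 9.78
tool_pos: [0.4456, -0.0284, 0.2574]
ee_rot: [3.142, 0.003, -2.991]
wrist_force: [-0.1, -2.4, 6.6]
width: 0.0095
finger_force: 30.0
```

Emit:
servo_tool --pt "0 0.049 -0.007 0 0 0 0" --pt "0 0.123 -0.014 0 0 0 0" --pt "0 0.197 -0.017 0 0 0 0" --pt "0 0.271 -0.016 0 0 0 0" --pt "0 0.345 -0.011 0 0 0 0" --pt "0 0.418 -0.003 0 0 0 0" --pt "0 0.491 0.01 0 0 0 0" --pt "0 0.564 0.026 0 0 0 0" --pt "0 0.635 0.046 0 0 0 0" --pt "0 0.682 0.061 0 0 0 0" --pt "0 0.728 0.078 0 0 0 0" --pt "0 0.728 0.078 0 0 0 0"

```text
time: 10.78
tool_pos: [0.4346, 0.0436, 0.2467]
ee_rot: [3.141, -0.0, -2.992]
wrist_force: [4.1, 0.7, 0.7]
width: 0.0086
finger_force: 30.0
```

Emit:
servo_tool --pt "0 0 0 0 0 0 0" --pt "0 0 0 0 0 0 0" --pt "0 0 0 0 0 0 0" --pt "0 0 0 0 0 0 0"

```text
time: 11.12
tool_pos: [0.4348, 0.0423, 0.2472]
ee_rot: [3.142, -0.0, -2.993]
wrist_force: [4.3, -0.7, -0.5]
width: 0.0088
finger_force: 30.0
```

```bash
python3 - <<'E'
from h import *
o=robot.get_obs();print(o)
p=o["tool_pos"][:2]-[.4785,-.0757];print("box y",-np.sin(.148)*p[0]+np.cos(.148)*p[1])
a=cv2.resize(robot.snapshot("side")[140:260,290:390,::-1],(500,600),interpolation=cv2.INTER_CUBIC)
b=cv2.resize(robot.snapshot("top")[200:300,290:340,::-1],(300,600),interpolation=cv2.INTER_CUBIC)
cv2.imwrite("pics/d3.png",np.hstack([a,b]))
E
```

```text
{'time': 11.1167, 'joint_positions': array([-3.30340092e-02, -1.71010581e-01,  1.57087341e+00,  5.85105335e-05,
        1.74186778e+00, -1.75202344e+00]), 'qvel': array([-0.0014954 ,  0.00012834,  0.00063219, -0.001428  , -0.00063822,
       -0.00126331]), 'joint_torque': array([ 4.97421585e-01, -2.39128429e+01, -2.93972540e+01,  2.42329538e-01,
        1.53091706e+00,  9.63704690e-03]), 'tool_pos': array([0.43482303, 0.04228097, 0.24720027]), 'ee_rot': array([ 3.14151107e+00, -1.25307880e-04, -2.99338959e+00]), 'wrist_force': array([ 4.33377437, -0.72744925, -0.52935101]), 'wrist_torque': array([-0.25898445, -0.76772958,  0.01459524]), 'finger_force': 30.00014305114746, 'width': 0.008808067961994757}
box y 0.1231318158040951
```

View pics/d3.png

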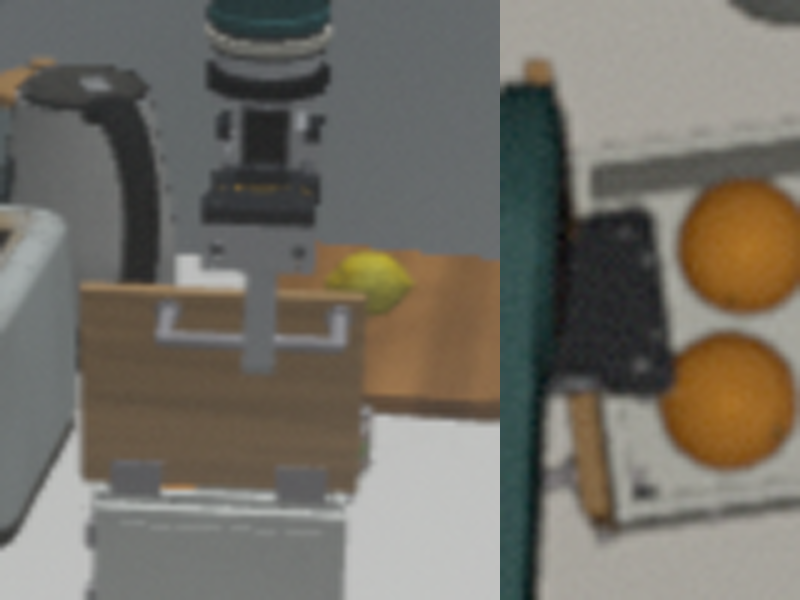

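```bash
python3 -c "
from bench import robot
print(robot.close_job())"
```

```text
the job is handed in; nothing more can be done
None
```

The door is pushed shut and flush with the box, and the lid stands upright, still and gripped by its handle. Bar travel puts it within about 0.01 rad of balance. The job was handed in at about 11 s.

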